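# Bolt the sprung carving flap level and slide the neck blank onto it

## Robot

A 6-joint arm with a two-finger parallel gripper is mounted at the origin on the work surface. World frame = base frame: x ahead of the robot, y to its left, z up, the work surface at z = 0. Lengths are in m, angles in degrees, forces in N, time in s.
With the tool pointing down it reaches from about 0.25 to 0.725 m from the base axis. Payload 9.7 kg.
Tool frame: the origin (TCP) lies at the very end of the fingers, on their centre line; the grasp point (between the pads) lies 19 mm behind it; y points along the fingers, x is the direction in which the jaws open and shut, and the axes are right-handed (so a half turn about y gives the same grasp; the last joint's range is limited). The gripper opens to 85 mm and grips with 20 to 120 N. Pads are 22 mm wide; open, the fingers measure 114 mm over their backs; the gripper's body (76 mm by 85 mm) begins 54 mm behind the grasp point. The pads swing forward as they close: fully open they stand 13 mm farther back than shut.
Start: joints at [0, 4.979, 10.078, 95.1, 0, 90], TCP at [0.55, -0, 0.231] pointing down, gripper open.
Joint ranges: [-179.16, 179.16], [-48.56, 103.87], [-65.8, 70.77], [-126.05, 130.52], [-82.76, 87.17], [-180, 180]. Speed limits (degrees/s): [127.2, 127.2, 147.25, 180, 180, 180].

## Interface

Orientations are given as [roll, pitch, yaw] about the fixed x, y, z axes, in that order (R = Rz(yaw) Ry(pitch) Rx(roll)).
In Python, from workcell import bot gives the robot as it stands.
- The arm moves only by the shell command python3 -m jog 'ROWS' [FORCE]. ROWS is JSON, a list of rows, each a list of 7 numbers: the closure, from 0 (fully open) to 1 (shut), then the shift along the world's x, y, z in units of 25 mm (1.0 is 25 mm), then the turn, a rotation vector about the world's x, y, z in units of 5 degrees (1.0 is 5 degrees). A call has 1 to 5 rows; each row is the pose to reach, as a shift and turn from the pose commanded when the call began; what a row does not reach only later rows make up. A row lasts 1/10 s, in which the tool goes at most 50 mm and 8.59 degrees, less where a joint would pass 70% of its speed; a pose out of reach is approached as far as the arm can. A call with a gripper value outside its range is refused whole. The fingers move at their own pace and stop on an object; FORCE is the grip in N (left out, the last holds). Time passes only in rows, so rows that repeat a pose let the fingers close. It gives the time, the measured TCP pose, the force and the opening at its end, in the units of the state.
- bot.get_obs(): the state, without advancing time (a new reading comes with each control period).
- bot.camera(name): name is "scene" or "side" or "wrist"; returns (picture, depth): 400x640x3 uint8, red, green, blue; 400x640 float32, m along the optical axis (not along the pixel's ray), 0 where there is no reading.
- bot.camera_model(name): a dict with "fx", "fy", "cx", "cy" (pixels), "k1" (the pictures are not rectified: a ray, as slopes to the right and down, at radius r is drawn at 1 + k1 r^2 times it, then the intrinsics apply), "rvec" (rotation vector, rad) and "tvec" (3), from world to camera coordinates, as OpenCV has them; the wrist camera has in their place "tool_from_camera" (4x4, takes a point from camera to tool coordinates, whose origin is the TCP and whose axes are the tool frame's). Camera axes: x right, y down, z forward; pixel columns grow to the right and rows downward; lengths in m; the calibration is good to about 2 mm. A picture is of the moment at which its call begins: read the wrist's pose just before it. camera_model takes no time and is no camera call.
- bot.job_done(): hands the job in, once; it reports no verdict.
Trained networks look in the newest picture that a camera, given by its name, has taken for a name from the list of things; names that differ only in an ending like _2 or _b are one class to them, and where a whole thing is asked for, a point or a joint stands for the part that bears it (a point fixed in the world has none). Each returns a list of dicts, best first, with "conf" (0 to 1); they miss things now and then, are a little off and sometimes report something else, mostly with a low value. They report only what shows in the picture. A call takes as long as a camera call. They do not tell look-alikes from the thing itself.
- bot.regions_of(camera, label): "pixels" (400x640 bool, what is visible of it) and "point" ([row, column] in pixels, amid what is visible of it).
The state is a dict: "time": time; "q": joint angles; "qd": joint speeds; "joint_efforts": joint torques, N m; "ee_pos": TCP position; "tcp_rot": TCP orientation; "wrist_force": force on the tool from outside, world axes, zero at the start; "torque": the same for the moment, N m; "opening": finger opening in m.
Only numpy, scipy, OpenCV 4.12 (cv2) and the standard library are available. Lean on these libraries where they do the work, as an engineer would, in place of code of your own. Each camera call takes 0.05 s, during which the arm holds its last target. There are 200 camera calls.

## Task

Press the sprung flap of the carving rest down until it lies level with the deck and slide its flat bolt fully home under the keeper so that it stays down. Then slide the wooden blank from the deck onto the flap without lifting it, until it lies square and right up against the fence rib, wholly on the flap. Leave the offcut, the gouge and the pot where they are.

Things in the scene. Friction and masses are not known exactly. Their poses are not given: they have to be found in the camera images.
- rest: Carving rest, fixed: base board 240 x 400 x 16 mm with a deck and a hinged flap side by side. Origin: underside of the board below the middle of the hinge line; z up, x along the hinge line, y from deck to flap. Deck top: z 60 mm, 200 along x, y -200 to -5. Flap: 200 along x, 12 thick, y 2 to 186; level, its top is at z 60, flush with the deck. Its free edge is at +y.
- hinge_mid (a point): Middle of the flap's hinge axis, at x 0, y 0, z 54 mm of the rest; axes as the rest's. The axis runs along x. A spring holds the flap up: pressed at the bolt, 155 mm from the axis, it takes about 3 N to start it down and 8 N to hold it level, where it meets a solid stop.
- flap (a joint): Angle of the flap in rad: 0 level (solid stop), 0.38 fully up, where the spring holds it. Bolted, it settles at about 0.02.
- bolt (a joint): Travel of the bolt along the rest's +x in m: 0 drawn back, 0.030 fully home (end stop). About 1.5 N of friction; it stays where it is left. It begins to pass under the keeper at about 0.015. If the flap is not level the bolt strikes the keeper's lip or passes over it.
- tab (a point): Middle of the top edge of the bolt's upright tab; axes as the rest's, turning with the flap. The bolt: flat steel bar 165 long (x), 30 wide (y), 10 thick, on the flap, centred at rest y 155 mm, top at z 70 when level. The tab crosses it, 34 wide (y), 12 thick (x), rising 32 above the bar. The bar's top on the tab's -x side is free to press on for 60 mm. Bolt at 0: tab centre at rest x 20.
- keeper (a point): Lower edge of the keeper's lip on the side facing the bolt, at rest x 105, y 155, z 72.5 mm. The keeper is a fixed dark steel bridge just past the flap's +x side: x 105 to 127, 56 wide (y), top at z 84.5, opening 40 wide. The bolt of the level flap slides under its lip in +x with 2.5 mm to spare.
- fence (a point): Foot of the fence rib's face towards the deck, in the middle of its length, on the flap's top, 125 mm from the hinge line (at rest x 0, y 125, z 60 mm when level). The rib, 8 thick and 12 mm high, runs along x over the flap's whole length, between the bolt and the rest of the flap. Axes as the rest's, turning with the flap.
- blank: The neck blank, a plain loose wooden block 130 x 60 x 40 mm (x, y, z), about 0.24 kg, lying flat on the deck; origin at the centre of its underside. Its long side is roughly along the hinge line.
- offcut: A loose wooden block 150 x 55 x 50 mm on the bench beside the deck, away from the flap; bystander. Origin at the centre of its underside.
- gouge: A loose hand tool about 200 mm long with a handle, lying on the bench past the flap's free edge; bystander. Origin at its underside.
- pot: A loose white open cup, 76 mm wide and 90 mm tall, on the bench past the rest's +x side; bystander. Origin at the centre of its underside.
There are look-alikes about, which are no part of the job. Leave any black or orange look-alike of the blank alone.

How it is judged (in metres and radians):
On the way:
1. the flap is level and its bolt is home under the keeper, with the blank still on the deck (value of joint flap below 0.04 rad and value of joint bolt above 0.024 m and y of blank in the frame of rest below 0 m), for 0.2 s.
At the end, for the whole second after the job is handed in: The flap is bolted down within 0.04 rad of level with the bolt at least 24 mm of its 30 mm home; the blank lies flat and still on the flap, within about 8 mm of the fence rib, parallel to it within 0.1 rad, and not overhanging the flap's sides by more than 3 mm (value of joint flap below 0.04 rad and value of joint bolt above 0.024 m and y of blank in the frame of rest between 0.087 and 0.103 m and x of blank in the frame of rest between -0.038 and 0.038 m and z of blank in the frame of rest between 0.055 and 0.067 m and angle between the x axis of blank and the x axis of rest, either way round below 0.1 rad and angle between blank's own z axis and vertical below 0.08 rad and linear speed of blank below 0.01 m/s); the robot touches nothing.
It fails at once if the blank is lifted more than 20 mm above the deck's level, or tipped over (z of blank in the frame of rest above 0.08 m or angle between blank's own z axis and vertical above 0.5 rad).
It fails at once if the offcut, the gouge or the pot is moved by more than 30 mm (distance of any of offcut, gouge, pot from where it was at the start of the episode above 0.03 m).
It also fails if it takes over 51 s, if anything falls off the work surface, if the arm or the gripper's body presses on something with over 40 N, if the wrist force passes 120 N, or if a joint passes its speed limit or range.

## Working session

There is one attempt and no reset: what is moved stays moved. The work goes in short steps, Python scripts to look and compute and a shell command to move; the robot and the scene stay as the last step left them, time stands still between calls to the robot, and variables do not carry over. Pictures are saved under pics/ and viewed, about 8 in all and at most 12, crops included, and the job is handed in when it is done.

```bash
mkdir -p pics; cat > h.py <<'E'
import numpy as np,cv2
from workcell import bot
from scipy.spatial.transform import Rotation as R
def world(cam,depth,rc):
    m=bot.camera_model(cam); rc=np.atleast_2d(rc)
    r=rc[:,0].astype(int);c=rc[:,1].astype(int)
    d=depth[r,c]
    u=(rc[:,1]-m['cx'])/m['fx'];v=(rc[:,0]-m['cy'])/m['fy']
    a,b=u.copy(),v.copy()
    for _ in range(8):
        k=1+m['k1']*(a*a+b*b);a=u/k;b=v/k
    P=np.c_[a*d,b*d,d]
    if 'rvec' in m:
        Rm=cv2.Rodrigues(np.array(m['rvec'],float))[0]
        W=(P-np.array(m['tvec']).ravel())@Rm
    else:
        T=np.array(m['tool_from_camera']);o=bot.get_obs()
        Rt=R.from_euler('xyz',o['tcp_rot'],degrees=True).as_matrix()
        W=(P@T[:3,:3].T+T[:3,3])@Rt.T+np.array(o['ee_pos'])
    return W[d>0]
def save(n,im): cv2.imwrite('pics/'+n,im[:,:,::-1])
E
python3 - <<'E'
from h import *
o=bot.get_obs();print(o)
for cam in ('scene','side'):
    im,d=bot.camera(cam);save(cam+'1.png',im);np.savez(cam+'1.npz',im=im,d=d)
    for n in ('rest','blank','tab','keeper','fence','flap','offcut','gouge','pot','bolt'):
        try: L=bot.regions_of(cam,n)
        except Exception as e: print(n,e);continue
        for q in L[:3]:
            W=world(cam,d,np.argwhere(q['pixels']))
            print(cam,n,round(q['conf'],2),np.round(q['point']),q['pixels'].sum(),np.round(np.median(W,0),3),np.round(np.percentile(W,2,axis=0),3),np.round(np.percentile(W,98,axis=0),3))
print(bot.get_obs()['time'])
E
```

```text
{'time': 0.0, 'q': array([-2.35359952e-04,  5.01032542e+00,  1.00347452e+01,  9.51000899e+01,
       -4.74619582e-04,  9.00005173e+01]), 'qd': array([ 0.10069996,  0.05556647,  0.02394013, -0.07689745,  0.03186733,
        0.0158324 ]), 'joint_efforts': array([ 7.68234549e-04, -5.20392072e+01,  4.64802504e+01,  1.63646933e-02,
        2.23589603e-05, -6.77332673e-05]), 'ee_pos': array([ 5.49767414e-01, -4.61918514e-06,  2.30593116e-01]), 'tcp_rot': array([-9.00004753e+01,  7.56701205e-02, -7.52632310e-04]), 'wrist_force': array([-0.07968073,  0.45840985,  0.43622712]), 'torque': array([ 0.0035009 , -0.04141391, -0.06467775]), 'opening': 0.08533769884791306}
scene rest 0.61 [215. 379.] 8001 [0.574 0.044 0.06 ] [ 0.412 -0.197  0.007] [0.68  0.198 0.133]
scene rest 0.6 [201. 391.] 2861 [0.567 0.091 0.096] [ 0.439 -0.006  0.05 ] [0.652 0.186 0.148]
scene blank 0.89 [154. 431.] 756 [0.243 0.256 0.037] [0.189 0.194 0.001] [0.268 0.317 0.044]
scene blank 0.85 [294. 410.] 1391 [0.842 0.104 0.04 ] [0.772 0.051 0.003] [0.893 0.164 0.045]
scene blank 0.82 [245. 232.] 1143 [ 0.643 -0.358  0.038]
[... 1748 characters left out ...]
.014] [0.671 0.299 0.03 ]
side keeper 0.81 [247. 302.] 7888 [0.497 0.087 0.06 ] [ 0.369 -0.162  0.009] [0.669 0.211 0.134]
side fence 0.91 [243. 290.] 2675 [0.532 0.11  0.101] [ 0.435 -0.003  0.019] [0.644 0.19  0.151]
side flap 0.72 [245. 292.] 2607 [0.533 0.111 0.103] [ 0.435 -0.     0.062] [0.642 0.19  0.151]
side offcut 0.88 [197. 361.] 638 [ 0.444 -0.228  0.05 ] [ 0.373 -0.277  0.018] [ 0.519 -0.187  0.056]
side gouge 0.68 [305. 255.] 305 [0.552 0.282 0.025] [0.503 0.245 0.014] [0.686 0.299 0.03 ]
side pot 0.89 [202. 269.] 602 [ 0.7   -0.044  0.063] [ 0.667 -0.086  0.004] [ 0.738 -0.015  0.093]
side bolt 0.8 [247. 279.] 485 [0.564 0.141 0.13 ] [0.485 0.108 0.114] [0.619 0.17  0.16 ]
1.1
```

```bash
python3 - <<'E'
from h import *
s=np.load('side1.npz');im=s['im'];d=s['d']
sc=np.load('scene1.npz')
save('both.png',np.vstack([cv2.resize(sc['im'][120:330,180:500],(640,420)),cv2.resize(im[130:330,180:470],(640,441))])[:, :] if 0 else np.hstack([cv2.resize(sc['im'][130:320,220:500],(400,271)),cv2.resize(im[130:330,180:460],(400,286))[:271]]))
def rect(W,nm):
    r=cv2.minAreaRect((W[:,:2]*1000).astype(np.float32));print(nm,len(W),r)
for cam,S in(('scene',sc),('side',s)):
    rc=np.argwhere(S['d']>0);W=world(cam,S['d'],rc)
    reg=(abs(W[:,0]-.53)<.17)&(W[:,1]>-.25)&(W[:,1]<.24)
    X=W[reg&(abs(W[:,2]-.06)<.004)&(W[:,1]<.03)];rect(X,cam+' deck')
    X=W[reg&(abs(W[:,2]-.10)<.004)&(W[:,1]<-.02)&(W[:,1]>-.18)];rect(X,cam+' blank')
    X=W[reg&(abs(W[:,2]-.016)<.004)];rect(X,cam+' board')
    X=W[reg&(W[:,2]>.147)&(W[:,1]>0.05)];rect(X,cam+' tab');print(X.mean(0),X[:,2].max())
    X=W[reg&(abs(W[:,2]-.0845)<.004)&(W[:,0]>.62)];rect(X,cam+' keeper')
E
```

```text
scene deck 2015 ((526.5615844726562, -102.66743469238281), (250.04457092285156, 314.310791015625), 82.99864196777344)
scene blank 571 ((495.6898193359375, -107.35128784179688), (63.92189025878906, 132.40965270996094), 58.984004974365234)
scene board 1831 ((553.826904296875, 1.730712890625), (503.6855163574219, 241.9364013671875), 83.74256134033203)
scene tab 124 ((578.1238403320312, 94.0358657836914), (30.673254013061523, 95.4556655883789), 11.26429557800293)
[0.58130582 0.09067243 0.40470891] 0.6757572723287
scene keeper 239 ((658.827392578125, 29.00414276123047), (76.07930755615234, 238.32528686523438), 3.325188159942627)
side deck 1841 ((527.5742797851562, -125.13848876953125), (280.63287353515625, 317.3695373535156), 78.75077819824219)
side blank 516 ((557.6215209960938, -112.47644805908203), (98.09593963623047, 267.77655029296875), 82.74562072753906)
side board 1811 ((529.1107788085938, 4.05072021484375), (339.21246337890625, 469.1376647949219), 0.367745965719223)
side tab 2662 ((482.1342468261719, 96.63714599609375), (244.18235778808594, 93.27655792236328), 0.003842683043330908)
[0.49852117 0.0563686  0.64455678] 0.7147255597365683
side keeper 88 ((657.5921020507812, 32.11576843261719), (73.0149154663086, 235.02432250976562), 3.381002187728882)
```

View pics/both.png

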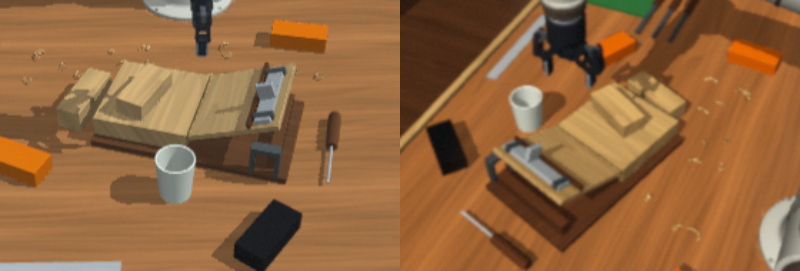

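View pics/side1.png

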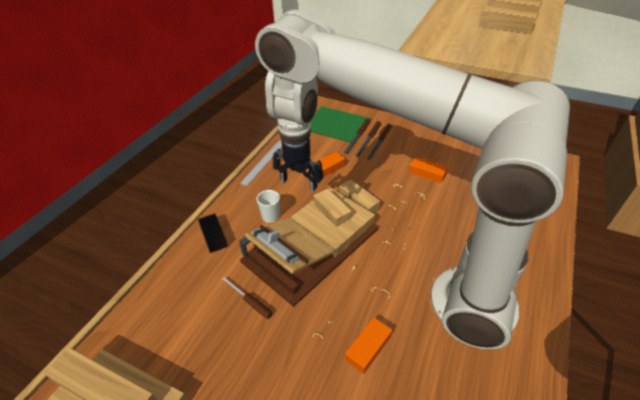

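```bash
python3 - <<'E'
from h import *
A={}
for cam,nm in(('scene','keeper'),('side','rest')):
    im,d=bot.camera(cam)
    pk=bot.regions_of(cam,nm)[0]['pixels'];A[cam]=world(cam,d,np.argwhere(pk))
    for b in bot.regions_of(cam,'blank'):
        W=world(cam,d,np.argwhere(b['pixels']))
        if abs(np.median(W[:,2])-.1)<.01:
            W=W[abs(W[:,2]-.1)<.006];print(cam,'blank',cv2.minAreaRect((W[:,:2]*1000).astype(np.float32)),W[:,2].mean())
    b=[q for q in bot.regions_of(cam,'bolt')][0];W=world(cam,d,np.argwhere(b['pixels']));A[cam+'b']=W
def fit(X,nm):
    best=None
    for y in np.arange(-15,10,.25):
        t=np.radians(y);M=np.array([[np.cos(t),-np.sin(t)],[np.sin(t),np.cos(t)]])
        Q=X[:,:2]@M;lo,hi=np.percentile(Q,[.7,99.3],axis=0);a=np.prod(hi-lo)
        if best is None or a<best[0]: best=(a,y,lo,hi,M@((lo+hi)/2))
    print(nm,len(X),best[1],np.round(best[3]-best[2],4),np.round(best[4],4))
for cam in('scene','side'):
    W=A[cam]
    fit(W[(abs(W[:,2]-.06)<.003)&(W[:,1]<.0)],cam+' deck')
    fit(W[(W[:,2]>.004)],cam+' all')
    k=W[(abs(W[:,2]-.0845)<.004)&(W[:,0]>.655)];fit(k,cam+' keep')
    b=A[cam+'b'];t=b[b[:,2]>.147];print('tabtop',len(t),t.mean(0),t.max(0),t.min(0)); fit(b,'bolt')
E
```

```text
scene blank ((496.0806579589844, -107.5362548828125), (62.700904846191406, 134.13954162597656), 58.89958190917969) 0.09955305203620331
side blank ((495.1739501953125, -106.63904571533203), (62.57350540161133, 132.8101806640625), 59.68729019165039) 0.10087360621266282
scene deck 1529 -15.0 [0.2023 0.2048] [ 0.4889 -0.0863]
scene all 7982 -15.0 [0.2331 0.3957] [0.5317 0.0019]
scene keep 131 -15.0 [0.0269 0.0549] [0.6734 0.12  ]
tabtop 57 [0.5781524  0.12606776 0.1546883 ] [0.58760985 0.14092021 0.1643613 ] [0.56882551 0.11052176 0.14821189]
bolt 398 -15.0 [0.1501 0.0399] [0.5733 0.1315]
side deck 1380 -15.0 [0.2013 0.198 ] [ 0.4849 -0.0891]
side all 7796 -15.0 [0.2468 0.3966] [0.516  0.0095]
side keep 48 -14.0 [0.0243 0.0244] [0.6756 0.1358]
tabtop 62 [0.57177963 0.12848225 0.15529908] [0.58279497 0.14408353 0.16569461] [0.56213537 0.10900611 0.14709711]
bolt 417 -15.0 [0.1409 0.0421] [0.5519 0.1369]
```

```bash
python3 - <<'E'
from h import *
def fit(X,nm):
    best=None
    for y in np.arange(-40,10,.25):
        t=np.radians(y);M=np.array([[np.cos(t),-np.sin(t)],[np.sin(t),np.cos(t)]])
        Q=X[:,:2]@M;lo,hi=np.percentile(Q,[.7,99.3],axis=0);a=np.prod(hi-lo)
        if best is None or a<best[0]: best=(a,y,lo,hi,M@((lo+hi)/2))
    print(nm,len(X),best[1],np.round(best[3]-best[2],4),np.round(best[4],4))
for cam,nm in(('scene','keeper'),('side','rest')):
    im,d=bot.camera(cam)
    W=world(cam,d,np.argwhere(bot.regions_of(cam,nm)[0]['pixels']))
    D=W[(abs(W[:,2]-.06)<.003)&(W[:,1]<.0)];fit(D,cam+' deck'); fit(W[W[:,2]>.004],'all')
    fit(W[(abs(W[:,2]-.0845)<.004)&(W[:,0]>.655)],cam+' keep')
    b=world(cam,d,np.argwhere(bot.regions_of(cam,'bolt')[0]['pixels']));fit(b,'bolt')
    t=np.radians(-19);
print(bot.get_obs()['time'])
E
```

```text
scene deck 1470 -16.75 [0.1998 0.2056] [ 0.4887 -0.0843]
all 7906 -18.5 [0.2238 0.3933] [0.528  0.0041]
scene keep 133 -20.25 [0.0255 0.0545] [0.6736 0.1196]
bolt 377 -18.25 [0.1525 0.0391] [0.5709 0.1313]
side deck 1352 -17.5 [0.1974 0.1967] [ 0.4848 -0.0873]
all 7657 -20.25 [0.232  0.3944] [0.507  0.0126]
side keep 43 -8.0 [0.0209 0.0247] [0.6742 0.1362]
bolt 498 -17.75 [0.1514 0.0427] [0.5565 0.1369]
1.8
```

Named candidates (side picture): plain wooden block on the deck at (204,334) is the blank. The wooden block at (197,361) on the bench is the offcut, and the orange and black blocks are look-alikes. I'll confirm the blank in a crop before pushing it. First move: above the bolt bar, on the −x side of the tab.

```bash
python3 -m jog '[[1,0,2,-0.5,0,0,-1.5],[1,0,4,-1.5,0,0,-3],[1,0,5.76,-2.6,0,0,-3.5],[1,0,5.76,-2.8,0,0,-3.5],[1,0,5.76,-2.8,0,0,-3.5]]'
python3 - <<'E'
from h import *
im,d=bot.camera('wrist');save('w1.png',im)
im2,_=bot.camera('scene');save('s2.png',cv2.resize(im2[150:270,340:480],(700,600)))
for cam,dd in(('wrist',d),):
    for n in('tab','bolt'):
        for q in bot.regions_of(cam,n)[:1]:
            W=world(cam,dd,np.argwhere(q['pixels']));print(n,q['conf'],q['point'],np.median(W,0),W.max(0))
            t=W[W[:,2]>.15];print(len(t),t.mean(0) if len(t) else '')
o=bot.get_obs();print(o['ee_pos'],o['wrist_force'],o['time'])
E
```

```text
time: 2.3
ee_pos: [0.549, 0.145, 0.1595]
tcp_rot: [-90.1, 0.1, -17.3]
wrist_force: [-0.6, -0.9, 0.6]
opening: 0.0123
tab 0.95 [225.4, 354.6] [0.57244376 0.1397558  0.13115049] [0.64845529 0.17171619 0.1682265 ]
851 [0.57774435 0.13258601 0.15954149]
bolt 0.96 [225.4, 353.4] [0.5726071  0.13945247 0.13123034] [0.65096555 0.1751014  0.20460751]
911 [0.57729621 0.13297601 0.16029162]
[0.55062974 0.14289555 0.16265693] [-0.21261129 -0.4387752   0.34523285] 2.5
```

View pics/w1.png

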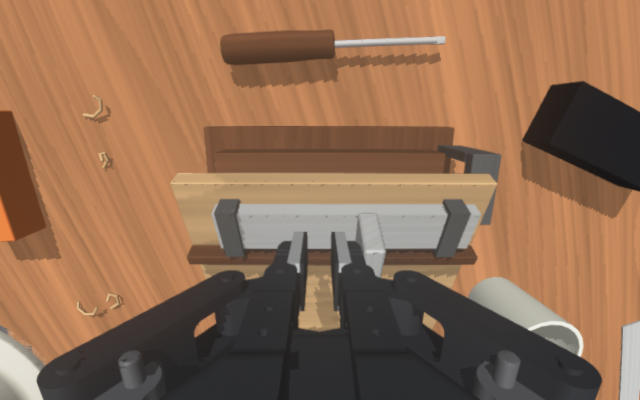

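View pics/s2.png

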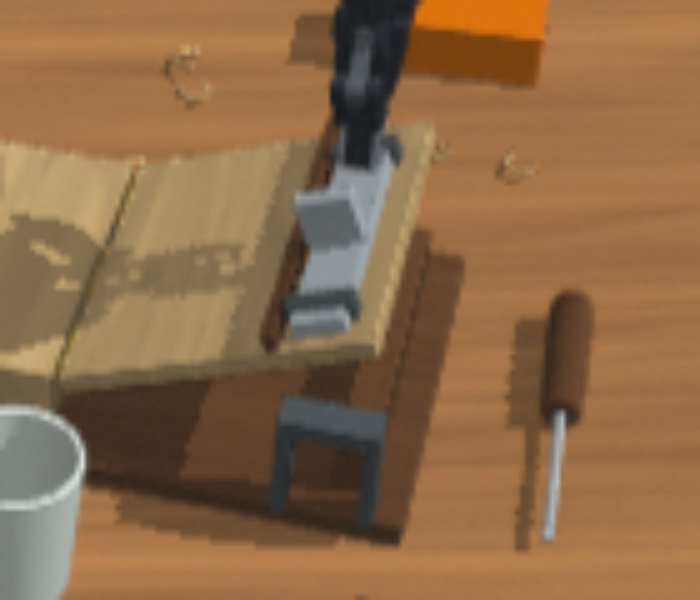

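```bash
python3 -m jog '[[1,0,0.1,-0.6,0,0,0],[1,0,0.1,-1.2,0,0,0],[1,0.06,0.3,-1.8,0,0,0],[1,0.13,0.5,-2.4,0,0,0],[1,0.13,0.5,-2.4,0,0,0]]'
```

```text
time: 3.0
ee_pos: [0.5525, 0.1566, 0.0984]
tcp_rot: [-90.1, 0.1, -17.5]
wrist_force: [0.5, -3.5, 2.7]
opening: 0.0001
```

```bash
python3 -m jog '[[1,0.04,0.13,-0.6,0,0,0],[1,0.07,0.2,-1.0,0,0,0],[1,0.08,0.25,-1.2,0,0,0],[1,0.08,0.25,-1.4,0,0,0],[1,0.08,0.25,-1.4,0,0,0]]'
```

```text
time: 3.5
ee_pos: [0.5567, 0.1622, 0.0695]
tcp_rot: [-90.0, -0.3, -17.5]
wrist_force: [-1.8, -8.1, 19.2]
opening: 0.0
```

```bash
python3 -m jog '[[1,0.29,-0.09,0,0,0,0],[1,0.57,-0.18,0,0,0,0],[1,0.86,-0.27,0,0,0,0],[1,1.15,-0.36,0,0,0,0],[1,1.15,-0.36,0,0,0,0]]'
```

```text
time: 4.0
ee_pos: [0.5852, 0.1536, 0.0694]
tcp_rot: [-89.9, -0.2, -17.5]
wrist_force: [-5.2, -4.8, 20.9]
opening: -0.0002
```

```bash
python3 -m jog '[[1,0.19,-0.06,0,0,0,0],[1,0.38,-0.12,0,0,0,0],[1,0.57,-0.18,0,0,0,0],[1,0.57,-0.18,0,0,0,0]]'
python3 - <<'E'
from h import *
im,d=bot.camera('wrist');save('w2.png',im)
E
```

```text
time: 4.4
ee_pos: [0.5928, 0.1521, 0.069]
tcp_rot: [-89.9, 0.6, -17.3]
wrist_force: [-38.9, 10.3, 33.6]
opening: 0.0
```

View pics/w2.png

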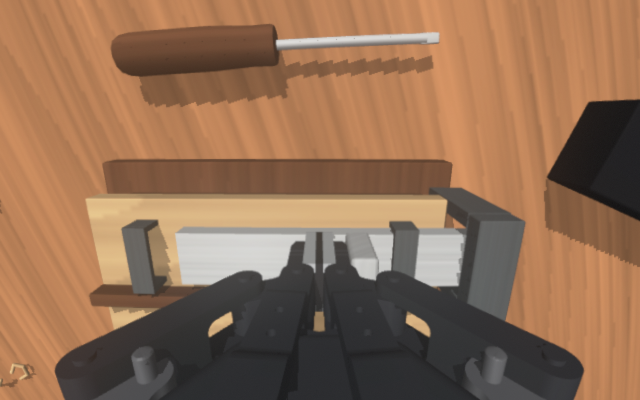

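The wrist picture shows the bar's end under the keeper at (245,465), and the 39 N means it's on its end stop. Next I back off, lift and check.

```bash
python3 -m jog '[[1,-0.57,0.18,0,0,0,0],[1,-0.76,0.24,0.4,0,0,0],[1,-0.76,0.24,2.0,0,0,0],[1,-0.76,0.24,4,0,0,0],[1,-0.76,0.24,4,0,0,0]]'
python3 - <<'E'
from h import *
a,dw=bot.camera('wrist');save('w3.png',a)
im,d=bot.camera('side');ims,ds=bot.camera('scene')
q=bot.regions_of('side','blank');
for cam,dd in(('side',d),('scene',ds)):
    for q in bot.regions_of(cam,'blank'):
        W=world(cam,dd,np.argwhere(q['pixels']))
        if abs(np.median(W[:,2])-.1)<.01:
            W=W[abs(W[:,2]-.1)<.006];print(cam,q['point'],cv2.minAreaRect((W[:,:2]*1000).astype(np.float32)))
    W=world(cam,dd,np.argwhere(bot.regions_of(cam,'rest')[0]['pixels']))
    D=W[abs(W[:,2]-.061)<.006];t=np.radians(-17.5);M=np.array([[np.cos(t),-np.sin(t)],[np.sin(t),np.cos(t)]])
    Q=(D[:,:2]-[.517,.013])@M;print('ext',np.percentile(Q,[.5,99.5],axis=0))
    for lo in(-180,-100,20,60,100,172):
        s=D[(Q[:,1]*1000>lo)&(Q[:,1]*1000<lo+20)&(abs(Q[:,0])<.09)];print(lo,len(s),np.median(s[:,2]) if len(s) else '')
    q=bot.regions_of(cam,'tab')[0];W=world(cam,dd,np.argwhere(q['pixels']));T=W[W[:,2]>.09];print('tab',(T.mean(0)[:2]-[.517,.013])@M,T[:,2].max())
    im_=(im if cam=='side' else ims)
save('c3.png',np.hstack([cv2.resize(im[170:300,220:400],(400,289)),cv2.resize(ims[150:280,290:470],(400,289))]))
E
```

```text
time: 4.95
ee_pos: [0.5813, 0.1562, 0.1735]
tcp_rot: [-89.7, -0.4, -17.5]
wrist_force: [0.4, -0.4, 0.2]
opening: 0.0
side [205.6, 333.5] ((493.738037109375, -106.74309539794922), (62.531288146972656, 132.91542053222656), 60.37556076049805)
ext [[-0.10054922 -0.20360398]
 [ 0.1001154   0.17977539]]
-180 100 0.061296059364254696
-100 179 0.06121173312655728
20 283 0.06185626190923326
60 292 0.06282433886948899
100 182 0.06369678931374949
172 172 0.06350626945905692
tab [0.0353909  0.15093259] 0.10986808304934993
scene [197.2, 323.0] ((498.3306579589844, -108.04942321777344), (60.452171325683594, 130.19094848632812), 60.66790008544922)
ext [[-0.09932889 -0.20406909]
 [ 0.12319243  0.17895784]]
-180 133 0.05994587660559016
-100 172 0.06019806067207606
20 280 0.06067193706899029
60 288 0.06119522939126336
100 236 0.06187516074842952
172 120 0.062341642885124476
tab [0.04129502 0.14862681] 0.10727402215182762
```

View pics/c3.png

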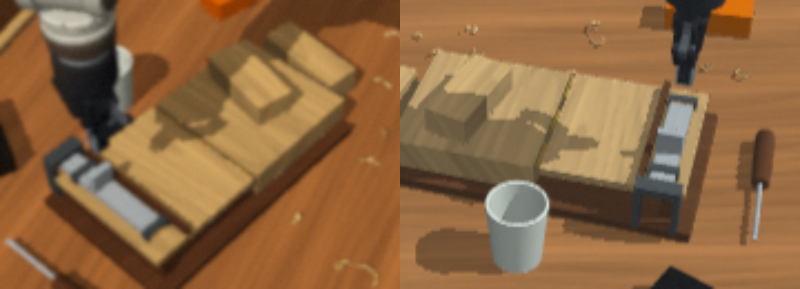

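```bash
python3 - <<'E'
from h import *
a,dw=bot.camera('wrist')
t=np.radians(-17.5);M=np.array([[np.cos(t),-np.sin(t)],[np.sin(t),np.cos(t)]])
for n in('tab','keeper'):
  q=bot.regions_of('wrist',n)[0];W=world('wrist',dw,np.argwhere(q['pixels']));Q=np.c_[(W[:,:2]-[.517,.013])@M,W[:,2]]
  print(n,q['conf'],q['point'],len(Q))
  T=Q[(Q[:,2]>.097)&(Q[:,2]<.108)&(abs(Q[:,1]-.155)<.025)];print('tabtop',len(T),np.percentile(T,[3,50,97],axis=0).round(4).tolist())
  B=Q[(abs(Q[:,2]-.0715)<.004)&(abs(Q[:,1]-.155)<.01)];print('bar',np.percentile(B,[1,99],axis=0).round(4).tolist())
W=world('wrist',dw,np.argwhere(dw>0));Q=np.c_[(W[:,:2]-[.517,.013])@M,W[:,2]]
K=Q[(abs(Q[:,2]-.0845)<.004)&(Q[:,0]>.09)&(Q[:,0]<.14)];print('keeper top',len(K),np.percentile(K,[2,50,98],axis=0).round(4).tolist())
F=Q[(abs(Q[:,2]-.063)<.003)&(Q[:,1]>.173)&(Q[:,1]<.19)];print('flap',np.percentile(F,[1,99],axis=0).round(4).tolist())
save('w4.png',a[150:400])
E
```

```text
tab 0.86 [205.1, 323.8] 7143
tabtop 759 [[0.0323, 0.1324, 0.0992], [0.0378, 0.1497, 0.1047], [0.0436, 0.1646, 0.1059]]
bar [[-0.0549, 0.1454, 0.0681], [0.1045, 0.1634, 0.0745]]
keeper 0.57 [202.4, 306.7] 31213
tabtop 760 [[0.0323, 0.1324, 0.0993], [0.0378, 0.1497, 0.1048], [0.0436, 0.1646, 0.106]]
bar [[-0.0557, 0.1454, 0.068], [0.105, 0.1634, 0.0748]]
keeper top 1884 [[0.1054, 0.1226, 0.0819], [0.1154, 0.1508, 0.0847], [0.1265, 0.1762, 0.086]]
flap [[-0.0968, 0.1733, 0.0611], [0.1155, 0.1795, 0.0653]]
```

View pics/w4.png

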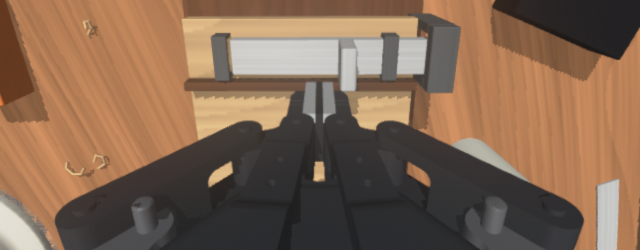

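The bolt is only about 18 mm in (tab centre at rest x 38): backing off while still pressing dragged it back. I'll push the tab again with the tips clear of the bar.

```bash
python3 -m jog '[[1,-0.38,-0.13,-1,0,0,0],[1,-0.38,-0.13,-2,0,0,0],[1,-0.38,-0.13,-3,0,0,0],[1,-0.38,-0.13,-3,0,0,0],[1,-0.38,-0.13,-3,0,0,0]]'
```

```text
time: 6.1
ee_pos: [0.5696, 0.152, 0.0917]
tcp_rot: [-90.0, 0.0, -17.5]
wrist_force: [0.0, 0.4, 0.7]
opening: 0.0
```

```bash
python3 -m jog '[[1,0,0,-0.4,0,0,0],[1,0.2,-0.06,-0.4,0,0,0],[1,0.4,-0.12,-0.4,0,0,0],[1,0.6,-0.18,-0.4,0,0,0],[1,0.6,-0.18,-0.4,0,0,0]]'
```

```text
time: 6.6
ee_pos: [0.5855, 0.1473, 0.0815]
tcp_rot: [-90.0, -0.0, -17.5]
wrist_force: [0.1, -0.6, 0.7]
opening: -0.0003
```

```bash
python3 -m jog '[[1,0.1,-0.03,0,0,0,0],[1,0.2,-0.06,0,0,0,0],[1,0.3,-0.09,0,0,0,0],[1,0.3,-0.09,0,0,0,0]]'
```

```text
time: 7.0
ee_pos: [0.5906, 0.1458, 0.0812]
tcp_rot: [-90.0, 0.2, -17.5]
wrist_force: [-13.7, 3.2, 5.5]
opening: -0.0002
```

```bash
python3 -m jog '[[1,0.1,-0.03,0,0,0,0],[1,0.2,-0.06,0,0,0,0],[1,0.2,-0.06,0,0,0,0]]'
python3 - <<'E'
from h import *
o=bot.get_obs();print(o['ee_pos'],o['wrist_force'])
a,dw=bot.camera('wrist')
t=np.radians(-17.5);M=np.array([[np.cos(t),-np.sin(t)],[np.sin(t),np.cos(t)]])
W=world('wrist',dw,np.argwhere(dw>0));Q=np.c_[(W[:,:2]-[.517,.013])@M,W[:,2]]
T=Q[(Q[:,2]>.097)&(Q[:,2]<.108)&(abs(Q[:,1]-.157)<.012)&(Q[:,0]>.025)&(Q[:,0]<.07)];print(len(T),np.percentile(T,[3,50,97],axis=0).round(4).tolist())
K=Q[(abs(Q[:,2]-.0845)<.004)&(Q[:,0]>.09)&(Q[:,0]<.14)];print('keeper top',len(K),np.percentile(K,[2,50,98],axis=0).round(4).tolist())
save('w5.png',a)
E
```

```text
time: 7.3
ee_pos: [0.5912, 0.1459, 0.0797]
tcp_rot: [-90.0, 0.8, -17.3]
wrist_force: [-33.3, 13.0, 6.8]
opening: -0.0002
[0.5911612  0.14590651 0.07967751] [-33.27291602  13.03459087   6.82387259]
1504 [[0.0269, 0.1472, 0.0979], [0.048, 0.1594, 0.1023], [0.0553, 0.165, 0.107]]
keeper top 4423 [[0.1048, 0.1225, 0.0813], [0.1148, 0.1512, 0.0842], [0.1258, 0.1762, 0.0854]]
```

View pics/w5.png

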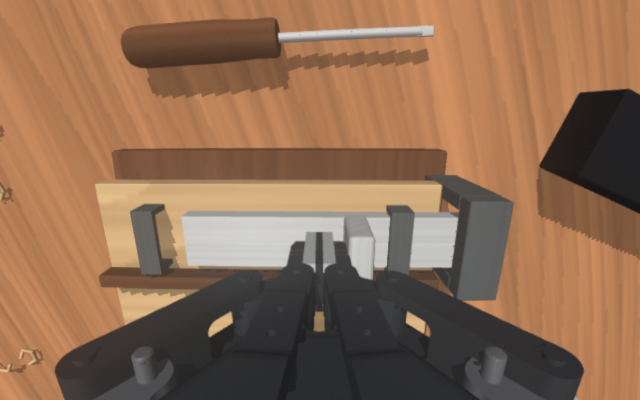

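Tab now at about rest x 49 (travel ~29 mm) and stopped solidly at 33 N, so the bolt is home. Backing off with tips clear of the bar.

```bash
python3 -m jog '[[1,-0.6,0.18,0.1,0,0,0],[1,-0.6,0.18,1,0,0,0],[1,-0.6,0.18,3,0,0,0],[1,-0.6,0.18,5,0,0,0],[1,-0.6,0.18,5,0,0,0]]'
python3 - <<'E'
from h import *
a,dw=bot.camera('wrist');o=bot.get_obs();print(o['ee_pos'],o['time'])
t=np.radians(-17.5);M=np.array([[np.cos(t),-np.sin(t)],[np.sin(t),np.cos(t)]])
W=world('wrist',dw,np.argwhere(dw>0));Q=np.c_[(W[:,:2]-[.5155,.008])@M,W[:,2]]
T=Q[(Q[:,2]>.097)&(Q[:,2]<.108)&(abs(Q[:,1]-.155)<.018)&(Q[:,0]>.025)&(Q[:,0]<.07)];print(len(T),np.percentile(T,[3,50,97],axis=0).round(4).tolist())
K=Q[(abs(Q[:,2]-.0845)<.004)&(Q[:,0]>.09)&(Q[:,0]<.14)];print('keeper top',len(K),np.percentile(K,[2,50,98],axis=0).round(4).tolist())
E
```

```text
time: 7.85
ee_pos: [0.5848, 0.1487, 0.2143]
tcp_rot: [-89.7, -0.6, -17.5]
wrist_force: [0.1, -1.5, 0.5]
opening: -0.0002
[0.58424175 0.14850023 0.21063579] 7.9
480 [[0.0431, 0.138, 0.0988], [0.0486, 0.154, 0.1005], [0.0543, 0.1685, 0.1019]]
keeper top 472 [[0.1046, 0.1276, 0.0805], [0.1143, 0.1546, 0.0809], [0.1251, 0.1801, 0.0819]]
```

```bash
python3 -m jog '[[0,-0.6,-1.9,0,0,0,0],[0,-1.2,-3.8,0,0,0,-0.6],[0,-2,-5.6,0,0,0,-1.2],[0,-2.7,-7.4,0,0,0,-2],[0,-3.4,-9.2,0,0,0,-2.54]]'
python3 -m jog '[[0,-0.6,-1.5,0,0,0,0],[0,-1.2,-2.86,0,0,0,0],[0,-1.2,-2.86,-1,0,0,0],[0,-1.2,-2.86,-2,0,0,0],[0,-1.2,-2.86,-2,0,0,0]]'
python3 - <<'E'
from h import *
a,dw=bot.camera('wrist');o=bot.get_obs();print(o['ee_pos'],o['time'],o['wrist_force'])
save('w6.png',a)
for q in bot.regions_of('wrist','blank')[:2]:
    W=world('wrist',dw,np.argwhere(q['pixels']));W=W[abs(W[:,2]-.1)<.007];print(q['conf'],q['point'],cv2.minAreaRect((W[:,:2]*1000).astype(np.float32)) if len(W) else '')
E
```

```text
time: 8.4
ee_pos: [0.4963, -0.0834, 0.2053]
tcp_rot: [-90.0, 0.0, -30.3]
wrist_force: [0.8, -0.7, -0.7]
opening: 0.0725
time: 8.9
ee_pos: [0.4656, -0.1533, 0.1525]
tcp_rot: [-90.1, 0.3, -30.3]
wrist_force: [-0.1, -0.0, -0.1]
opening: 0.0856
[ 0.46628668 -0.15322088  0.1545976 ] 8.95 [0.15279985 1.03272766 1.01225088]
0.89 [131.1, 321.7] ((496.0474853515625, -107.67366790771484), (60.49653244018555, 130.58319091796875), 60.53390884399414)
0.7 [258.4, 558.3]
```

View pics/w6.png

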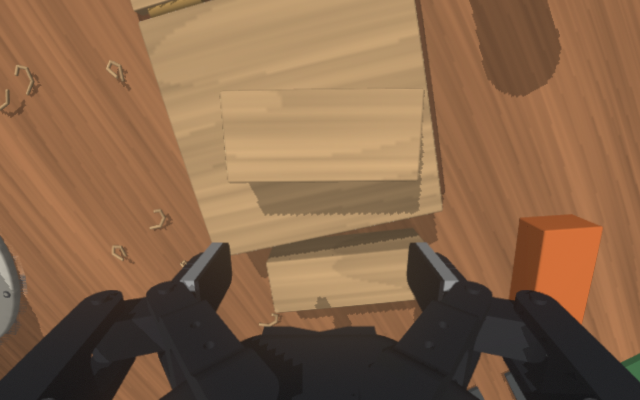

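The wrist view shows the plain wooden blank at (131,321) on the deck, jaws parallel behind it, the offcut at (275,345) below on the bench. Descending behind the blank.

```bash
python3 -m jog '[[0,0,0,-1.5,0,0,0],[0,0,0,-3,0,0,0],[0,0,0,-3.4,0,0,0],[0,0,0,-3.4,0,0,0]]'
python3 -m jog '[[0,0.1,0.17,0,0,0,0],[0,0.2,0.35,0,0,0,0],[0,0.3,0.52,0,0,0,0],[0,0.4,0.7,0,0,0,0],[0,0.4,0.7,0,0,0,0]]'
```

```text
time: 9.4
ee_pos: [0.467, -0.153, 0.0712]
tcp_rot: [-90.0, 0.1, -30.2]
wrist_force: [-0.3, 0.3, 1.5]
opening: 0.0851
time: 9.9
ee_pos: [0.4778, -0.1351, 0.0718]
tcp_rot: [-90.0, -0.0, -30.2]
wrist_force: [0.9, -0.4, 0.2]
opening: 0.0858
```

```bash
python3 -m jog '[[0,0.13,0.4,0,0,0,0.5],[0,0.26,0.8,0,0,0,1],[0,0.39,1.2,0,0,0,1.6],[0,0.51,1.6,0,0,0,2.1],[0,0.6,1.9,0,0,0,2.54]]'
python3 - <<'E'
from h import *
t=np.radians(-17.5);M=np.array([[np.cos(t),-np.sin(t)],[np.sin(t),np.cos(t)]])
o=bot.get_obs();print((o['ee_pos'][:2]-[.5155,.008])@M,o['tcp_rot'],o['wrist_force'])
for cam in('side','scene'):
    im,d=bot.camera(cam);save(cam+'7.png',im)
    for q in bot.regions_of(cam,'blank'):
        W=world(cam,d,np.argwhere(q['pixels']))
        if abs(np.median(W[:,2])-.1)<.01:
            W=W[abs(W[:,2]-.1)<.006];r=cv2.minAreaRect((W[:,:2]*1000).astype(np.float32));print(cam,q['point'],r,(np.array(r[0])/1000-[.5155,.008])@M)
E
```

```text
time: 10.4
ee_pos: [0.4925, -0.0872, 0.0713]
tcp_rot: [-90.0, -0.0, -17.3]
wrist_force: [-0.4, -2.2, 0.6]
opening: 0.0854
[ 0.00672646 -0.09769018] [-8.99991139e+01 -5.73934598e-03 -1.72682976e+01] [-0.42056705 -2.22964121  0.57560103]
side [213.9, 321.2] ((505.9395446777344, -47.65963363647461), (66.10737609863281, 132.69210815429688), 70.77874755859375) [ 0.00761921 -0.05595842]
scene [197.9, 343.2] ((507.3846435546875, -46.418609619140625), (61.63980484008789, 135.55516052246094), 70.85799407958984) [ 0.00862424 -0.05434029]
```

```bash
python3 -m jog '[[0,0.15,0.48,0,0,0,0],[0,0.3,0.95,0,0,0,0],[0,0.45,1.43,0,0,0,0],[0,0.6,1.91,0,0,0,0],[0,0.75,2.39,0,0,0,0]]'
python3 -m jog '[[0,0.15,0.48,0,0,0,0],[0,0.3,0.95,0,0,0,0],[0,0.45,1.43,0,0,0,0],[0,0.6,1.91,0,0,0,0],[0,0.75,2.39,0,0,0,0]]'
```

```text
time: 11.1
ee_pos: [0.5113, -0.0273, 0.0712]
tcp_rot: [-90.0, 0.0, -17.5]
wrist_force: [-0.1, -0.6, -0.6]
opening: 0.0857
time: 11.6
ee_pos: [0.5302, 0.0322, 0.0715]
tcp_rot: [-90.0, -0.0, -17.5]
wrist_force: [-1.0, -1.9, 2.3]
opening: 0.0857
```

```bash
python3 -m jog '[[0,0.07,0.22,0,0,0,0],[0,0.14,0.44,0,0,0,0],[0,0.2,0.64,0,0,0,0],[0,0.26,0.82,0,0,0,0],[0,0.26,0.82,0,0,0,0]]'
python3 -m jog '[[0,0.03,0.1,0,0,0,0],[0,0.06,0.19,0,0,0,0],[0,0.09,0.28,0,0,0,0],[0,0.09,0.28,0,0,0,0]]'
```

```text
time: 12.1
ee_pos: [0.5364, 0.0523, 0.0712]
tcp_rot: [-90.0, 0.0, -17.5]
wrist_force: [-0.2, 0.2, -0.4]
opening: 0.0854
time: 12.5
ee_pos: [0.5378, 0.0566, 0.0713]
tcp_rot: [-90.3, 0.0, -17.6]
wrist_force: [-5.6, -15.0, 4.7]
opening: 0.0851
```

16 N against the fence. Back off, lift clear and check.

```bash
python3 -m jog '[[0,-0.15,-0.48,0,0,0,0],[0,-0.36,-1.15,0,0,0,0],[0,-0.36,-1.15,1.5,0,0,0],[0,-0.36,-1.15,3.5,0,0,0],[0,-0.5,-1.6,5,0,0,0]]'
python3 -m jog '[[0,-0.2,-0.8,0.3,0,0,0],[0,-0.2,-0.8,0.3,0,0,0],[0,-0.2,-0.8,0.3,0,0,0]]'
python3 - <<'E'
from h import *
t=np.radians(-17.5);M=np.array([[np.cos(t),-np.sin(t)],[np.sin(t),np.cos(t)]])
o=bot.get_obs();print(o['ee_pos'],o['wrist_force'],o['time'])
I={}
for cam in('wrist','side','scene'):
    im,d=bot.camera(cam);I[cam]=im
    for q in bot.regions_of(cam,'blank'):
        W=world(cam,d,np.argwhere(q['pixels']))
        if len(W) and abs(np.median(W[:,2])-.1)<.012:
            W=W[abs(W[:,2]-.1015)<.007];r=cv2.minAreaRect((W[:,:2]*1000).astype(np.float32));print(cam,q['point'],r[1:],(np.array(r[0])/1000-[.5155,.008])@M,W[:,2].mean())
    for n in('offcut','gouge','pot','tab'):
        L=bot.regions_of(cam,n)
        if L and cam!='wrist':
            W=world(cam,d,np.argwhere(L[0]['pixels']));print(cam,n,L[0]['conf'],np.median(W,0).round(3))
save('c8.png',np.vstack([cv2.resize(I['wrist'],(480,300)),cv2.resize(I['scene'][150:290,290:514],(480,300))]))
E
```

```text
time: 13.0
ee_pos: [0.5261, 0.0191, 0.1988]
tcp_rot: [-89.9, -0.1, -17.5]
wrist_force: [0.6, -0.2, -0.4]
opening: 0.0854
time: 13.3
ee_pos: [0.521, -0.0014, 0.2034]
tcp_rot: [-90.0, 0.0, -17.6]
wrist_force: [-0.8, 1.5, -0.9]
opening: 0.0853
[ 0.52097102 -0.00140439  0.20340568] [-0.78552752  1.47984557 -0.86456333] 13.3
wrist [70.5, 318.5] ((59.63410186767578, 130.6613311767578), 72.58432006835938) [0.00675961 0.09242912] 0.10051740640312143
side [243.1, 289.6] ((63.0618896484375, 131.5769500732422), 72.80989074707031) [0.00708298 0.09268467] 0.1025699988339585
side offcut 0.56 [ 0.444 -0.229  0.05 ]
side gouge 0.82 [0.552 0.281 0.024]
side pot 0.61 [ 0.7   -0.044  0.063]
side tab 0.55 [0.584 0.152 0.074]
scene [203.9, 393.1] ((60.055137634277344, 136.42774963378906), 72.67507934570312) [0.00972201 0.09280165] 0.10109338266977327
scene offcut 0.8 [ 0.472 -0.237  0.047]
scene gouge 0.54 [0.575 0.272 0.02 ]
scene pot 0.66 [ 0.72  -0.051  0.06 ]
scene tab 0.91 [0.61  0.146 0.075]
```

View pics/c8.png

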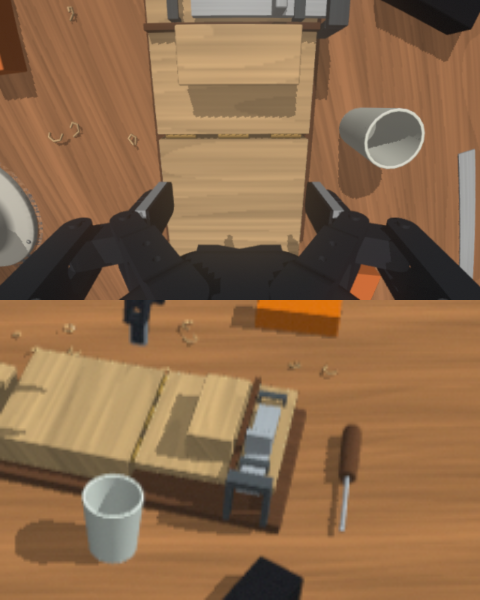

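The blank lies square against the rib, the bolt is under the keeper, the bystanders haven't moved, and the arm is clear. Handing in.

```bash
python3 -c "
from workcell import bot
print(bot.job_done())"
```

```text
the job is handed in; nothing more can be done
None
```

The flap is down and bolted, the blank lies square against the fence rib, and the job is handed in; no verdict was given. The last measurement was at about 13 s of the 51 s allowed.

- **Bolt:** I pressed the flap level (about 19 N on the stop) and slid the bolt along. Backing off while still pressing dragged it back to about 18 mm. A second push on the tab, with the fingertips clear of the bar, took it to its stop. The wrist camera then put its travel at about 29 mm of 30. The flap sat about 2 mm high near the rib, which matches the expected 0.02 rad.
- **Blank:** I pushed it with the open fingers without lifting it, turned it square on the deck, then slid it onto the flap until it met the fence at about 16 N. The three cameras agreed: x about 7–10 mm, y about 92.5 mm and within about 0.3° of the fence.
- **Bystanders:** The side camera put the offcut, gouge and pot within 1 mm of their first readings. The scene camera agreed on the offcut and pot. It put the gouge 12 mm off, but with low confidence (0.54), so I take that to be a partial mask.
- **Weak points:** The rest frame I fitted was first about 5 mm off in y, and I corrected it from the keeper. After pushing the blank I checked the bolt only by eye; I did not measure it again.

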